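# Seat the work rest in its taper socket

## Robot

A 6-joint arm with a two-finger parallel gripper is mounted at the origin on a cart in front of the work surface, level with it; the furniture and walls round the work are solid. World frame = base frame: x ahead of the robot, y to its left, z up, the work surface at z = 0. Lengths are in m, angles in rad, forces in N, time in s.
With the tool pointing down it reaches from about 0.275 to 1 m from the base axis. Payload 8.4 kg.
Tool frame: the origin (TCP) lies on the centre line of the jaws, within the pads' length; the fingertips stand 17 mm ahead of it and the grasp point (between the pads) lies 2 mm behind it (bot.tcp_to_tips is the z of the fingertips in the tool frame, in m); z points along the fingers, y is the line along which they close (so a half turn about z gives the same grasp; the last joint's range is limited). The gripper opens to 85 mm and grips with 20 to 120 N. Pads are 22 mm wide; open, the fingers measure 114 mm over their backs; the gripper's body (76 mm by 85 mm) begins 54 mm behind the grasp point. The pads swing forward as they close: fully open they stand 13 mm farther back than shut.
Start: joints at [1.318, 0.353, 1.633, -0, 1.155, -0.002], TCP at [0.155, 0.605, 0.248] pointing down, gripper open.
Joint ranges: [-2.63, 2.63], [-0.92, 2.1], [0.06, 2.66], [-1.3, 4.44], [0, 2.69], [-3.02, 3.02]. Speed limits (rad/s): [2.22, 2.22, 2.79, 3.14, 3.14, 3.14].

## Interface

Orientations are given as a unit quaternion [x, y, z, w].
In Python, from workcell import bot, hand, kinematics, get_obs, vision, hand_in gives the robot as it stands. The module is installed in compiled form; this text tells all that it offers. Calls block until the motion is done:
- bot.reach(position, orientation): joint-space move of the TCP to a pose.
- bot.servo_line(position, ori=None, velocity=0.15): straight line of the TCP; ori=None keeps the orientation; velocity is the mean speed in m/s.
- bot.goto_joints(angles): joint-space move.
- hand.move_gripper(opening, strength=None): finger opening in m; strength is the grip in N (None keeps the last); returns when the fingers have stopped.
- bot.dwell(seconds).
- kinematics.solve_ik(position, orientation): joint angles nearest the present ones, or None.
- get_obs(): the state.
- vision.read_camera(name): name is "scene" or "top"; returns a dict with "frame" (480x640x3 uint8, red, green, blue), "intrinsics" (3x3 intrinsics, pixels), "dist" ([k1, k2, p1, p2, k3] as OpenCV has them; the pictures are not rectified), "view" (4x4, takes a point from world to camera coordinates). Camera axes: x right, y down, z forward; pixel columns grow to the right and rows downward; lengths in m; the calibration is good to about 2 mm. A picture is of the moment at which its call begins. There is no depth.
A pose or a line that the arm cannot do raises bot.IKError and nothing moves.
- hand_in(): hands the job in; it is judged then, once.
The state is a dict: "time_s": time; "joint_pos": joint angles; "joint_vel": joint speeds; "joint_efforts": joint torques, N m; "position": TCP position; "orientation": TCP orientation; "wrist_force": force on the tool from outside, world axes, zero at the start; "ft_torque": the same for the moment, N m; "gripper_width": finger opening in m; "grip_force": force on a finger pad.
Only numpy, scipy, OpenCV 4.12 (cv2) and the standard library are available. Lean on these libraries where they do the work, as an engineer would, in place of code of your own. Each camera call takes 0.05 s, during which the arm holds its last target. There are 200 camera calls.

## Task

Take the flat-topped work rest out of the tool rack, put its tapered shank into the socket on the worktop and press or tap it straight down until the collar is fully home on the socket's face, so that it stays wedged there by itself. Leave the pointed centre in the rack.

Things in the scene. Friction and masses are not known exactly. Their poses are not given: they have to be found in the camera images.
- work_rest_grip (a point): Flat-topped work rest: steel, 99 mm tall, upright in the rack, shank down. Tapered shank 45 mm long, 15 mm across at the tip, 24.5 mm at the top; collar 47 mm across, 6 mm thick, resting on the rack; round body 28 mm across, 48 mm tall (grasp here), flat top. Point: centre of the body, on the axis, 30 mm above the collar's underside, 75 mm above the shank's tip, 24 mm below the flat top. z up along it. 0.16 kg.
- point_centre_grip (a point): Pointed centre: a similar steel tool in the rack's other hole, same shank and collar, but its 28 mm body tapers to a point from 24 mm above the collar's top to 48 mm above it. Stays in the rack. Point: on its axis, 30 mm above the collar's underside.
- tool_rack: Fixed aluminium rack: a plate 75 mm (its x) by 190 mm (its y), its top 62 mm above the worktop, on two end legs. Two 32 mm holes, 55 mm either side of the middle along its y, hold the two tools; which is in which varies. Origin under its middle, on the worktop.
- socket_mouth (a point): Fixed socket: steel boss 66 mm across on a 96 mm square foot. Point: centre of its open mouth, level with the flat top face 62 mm above the worktop; z up. Tapered bore of sprung jaws matching the shank, lead-in about 30 mm wide. A shank just set in stops with its collar about 10 mm above the face; a push of 10 to 20 N drives it home, collar on the face, and friction holds it.
There are look-alikes about, which are no part of the job. What is shaped like the part that bears work_rest_grip but pink is not meant.

How it is judged:
By the outcome, as a careful person would: the job done as asked, in the order asked, and still so for the second after the job is handed in, with the robot touching nothing.
It also fails if it takes over 48 s, if anything falls off the work surface, if the arm or the gripper's body presses on something with over 40 N, if the wrist force passes 120 N, or if a joint passes its speed limit or range.

## Working session

There is one attempt and no reset: what is moved stays moved. The work goes in short steps, each a Python script; the robot and the scene stay as the last script left them, time stands still between calls to the robot, and variables do not carry over. Pictures are saved under pics/ and viewed, at most 10 in all, crops included, and the job is handed in when it is done.

```bash
mkdir -p pics
python3 - <<'E'
from workcell import *
from workcell import vision,get_obs
import cv2,numpy as np
for n in("scene","top"):
    d=vision.read_camera(n);cv2.imwrite(f"pics/{n}0.png",d["frame"][:,:,::-1])
    print(n,np.round(d["intrinsics"],1).tolist(),d["dist"],np.round(d["view"],3).tolist())
o=get_obs();print(o["time_s"],o["orientation"],o["wrist_force"])
E
```

```text
scene [[568.9, 0.0, 316.0], [0.0, 568.9, 240.1], [0.0, 0.0, 1.0]] [-0.17356348  0.          0.          0.          0.        ] [[-0.533, -0.846, 0.008, 0.131], [-0.582, 0.36, -0.729, 0.452], [0.614, -0.393, -0.685, 0.499], [0.0, 0.0, 0.0, 1.0]]
top [[441.4, 0.0, 320.6], [0.0, 441.4, 235.3], [0.0, 0.0, 1.0]] [-0.02745176  0.          0.          0.          0.        ] [[0.0, -1.0, -0.006, -0.182], [-0.996, 0.0, -0.094, 0.57], [0.094, 0.006, -0.996, 0.87], [0.0, 0.0, 0.0, 1.0]]
0.1 [ 1.25046810e-01  9.92150640e-01 -6.28795138e-04 -8.72761051e-05] [-0.20879796 -0.36828513  0.39798783]
```

View pics/scene0.png

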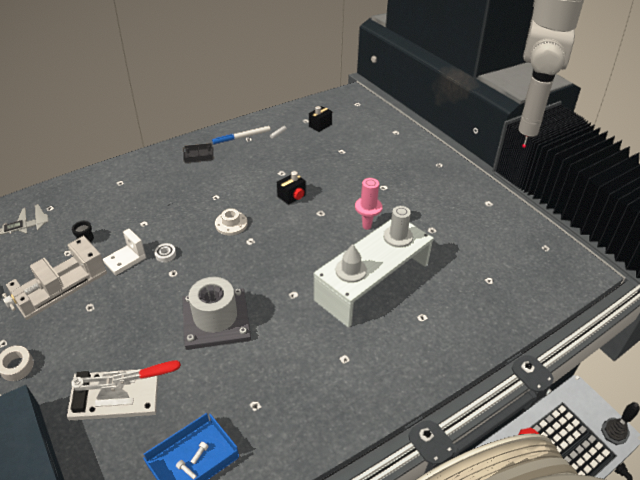

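View pics/top0.png

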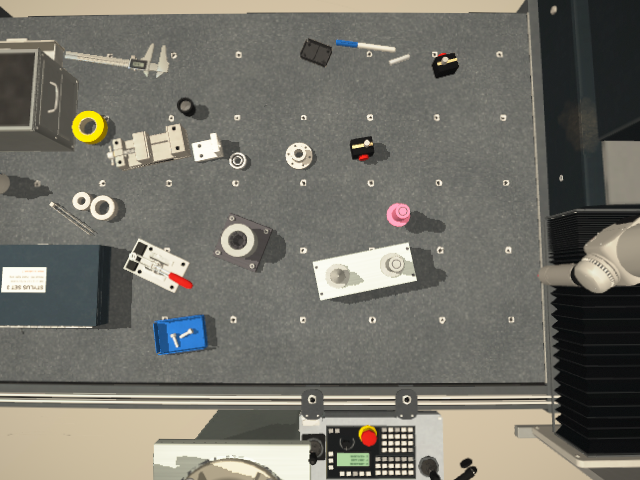

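The scene view shows the work rest standing at about (401,222), the point centre at (351,262), the socket mouth at (213,290) and the pink decoy at (369,200). In the top view the rest is at (396,264), the centre at (338,275) and the socket mouth at (238,240). I'll zoom in to get pixel positions.

Run:
```python
import cv2,numpy as np
s=cv2.imread("pics/scene0.png");t=cv2.imread("pics/top0.png")
def c(i,u,v):
    p=cv2.resize(i[v:v+75,u:u+100],None,fx=4,fy=4,interpolation=cv2.INTER_CUBIC)
    for k in range(0,100,10):
        cv2.line(p,(k*4,0),(k*4,6 if k%50 else 14),(0,255,255),1)
        cv2.line(p,(0,k*4),(6 if k%50 else 14,k*4),(0,255,255),1)
    return p
cv2.imwrite("pics/c1.png",np.vstack([np.hstack([c(s,350,190),c(s,165,260)]),np.hstack([c(t,350,225),c(t,190,205)])]))
```

```text
(no output)
```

View pics/c1.png

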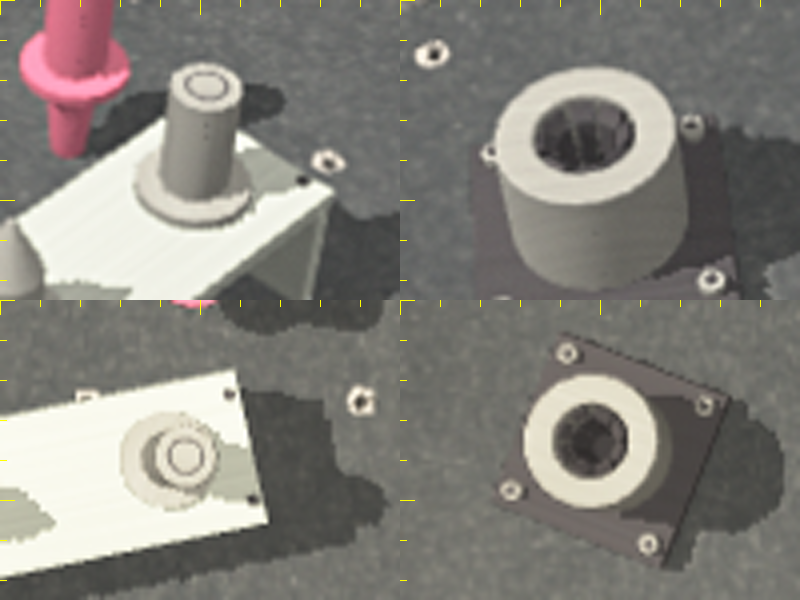

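The crop gives the rest's top centre at scene (401,212) and top (396,264), and the socket face centre at scene (211,294) and top (237,240). Next I triangulate, and get the rack yaw from its right edge in the top view, (408.5,242.5) to (416.5,280.5).

```bash
cat > h.py <<'E'
from workcell import bot,hand,kinematics,get_obs,vision,hand_in
import cv2,numpy as np
from scipy.spatial.transform import Rotation as R
def tri(ds,dt,ps,pt):
    n=[cv2.undistortPoints(np.float64([[p]]),d["intrinsics"],d["dist"]).ravel() for d,p in((ds,ps),(dt,pt))]
    X=cv2.triangulatePoints(ds["view"][:3],dt["view"][:3],n[0],n[1]).ravel();X=X[:3]/X[3]
    err=[np.hypot(*(cv2.projectPoints(X[None],d["view"][:3,:3],d["view"][:3,3],d["intrinsics"],d["dist"])[0].ravel()-p)) for d,p in((ds,ps),(dt,pt))]
    return X,np.round(err,2)
def onplane(d,p,z):
    n=cv2.undistortPoints(np.float64([[p]]),d["intrinsics"],d["dist"]).ravel();V=d["view"]
    r=V[:3,:3].T@[n[0],n[1],1];c=-V[:3,:3].T@V[:3,3];return c+r*(z-c[2])/r[2]
def quat(a):  # tool down, closing axis y at angle a
    y=np.array([np.cos(a),np.sin(a),0]);z=np.array([0,0,-1.]);return R.from_matrix(np.c_[np.cross(y,z),y,z]).as_quat()
E
python3 - <<'E'
from h import *
ds,dt=vision.read_camera("scene"),vision.read_camera("top")
rt=tri(ds,dt,(400.9,211.4),(396.1,263.9));so=tri(ds,dt,(211.1,293.6),(237.1,239.9))
print(rt,so)
a,b=onplane(dt,(408.5,242.5),.062),onplane(dt,(416.5,280.5),.062);e=a-b
yaw=np.arctan2(e[1],e[0])+np.pi/2;print("rack y angle",yaw,np.linalg.norm(e))
# collar centre (top face z~.068) check of axis
print(onplane(ds,(350+193/4-.4,190+181/4-.4),.068),onplane(dt,(350+171/4-.4,225+161/4-.4),.068))
print(tri(ds,dt,(370.5,181),(401,211.5)))
for k in(yaw,yaw+np.pi):
    for p in(rt[0],so[0]): print(k,kinematics.solve_ik([*p[:2],.17],quat(k)),kinematics.solve_ik([*p[:2],.1],quat(k)) is not None)
E
```

```text
(array([ 0.51015852, -0.31886666,  0.11428556]), array([0.63, 0.53])) (array([ 0.55797375, -0.01849432,  0.0596732 ]), array([0.09, 0.07]))
rack y angle 1.7608070334273567 0.07500523954339186
[ 0.50872672 -0.31681176  0.068     ] [ 0.50912027 -0.320015    0.068     ]
(array([ 0.60729173, -0.3323035 ,  0.10355899]), array([0.18, 0.15]))
1.7608070334273567 [-5.61117398e-01  4.00616948e-01  1.75437358e+00 -4.44089210e-16
  9.86602126e-01 -2.32192443e+00] True
1.7608070334273567 [-3.58202066e-02  3.39523916e-01  1.84897102e+00 -4.44089210e-16
  9.53097714e-01 -1.79662724e+00] True
4.90239968701715 [-5.61117398e-01  4.00616948e-01  1.75437358e+00 -4.44089210e-16
  9.86602126e-01  8.19668222e-01] True
4.90239968701715 [-3.58202066e-02  3.39523916e-01  1.84897102e+00 -4.44089210e-16
  9.53097714e-01  1.34496541e+00] True
```

Run:
```python
from h import *
q=quat(4.9024);x,y=.5097,-.3188
bot.reach([x,y,.25],q)
hand.move_gripper(.055,60)
bot.servo_line([x,y,.096],velocity=.12)
print(get_obs()["wrist_force"])
hand.move_gripper(0.0,100)
o=get_obs();print(o["gripper_width"],o["grip_force"],o["position"],o["wrist_force"])
bot.servo_line([x,y,.225],velocity=.12)
bot.reach([.558,-.0185,.225],q)
o=get_obs();print(o["time_s"],o["gripper_width"],o["grip_force"],o["position"],o["wrist_force"])
bot.servo_line([.558,-.0185,.18],velocity=.1)
s,t=[vision.read_camera(n)["frame"][:,:,::-1] for n in("scene","top")]
f=lambda i,u,v:cv2.resize(i[v:v+150,u:u+100],None,fx=4,fy=4,interpolation=cv2.INTER_CUBIC)
cv2.imwrite("pics/c2.png",np.hstack([f(s,165,200),f(t,190,165)]))
```

```text
[0.10943182 0.60855149 0.43483618]
0.0259633146635567 97.9746972231078 [ 0.51000183 -0.31899565  0.09687582] [-1.05646633  1.29828586  5.94832357]
8.2583 0.026077589036427946 98.23380309389904 [ 0.55808064 -0.01934915  0.22490428] [-0.44083867 -0.35421913 -2.05037829]
```

View pics/c2.png

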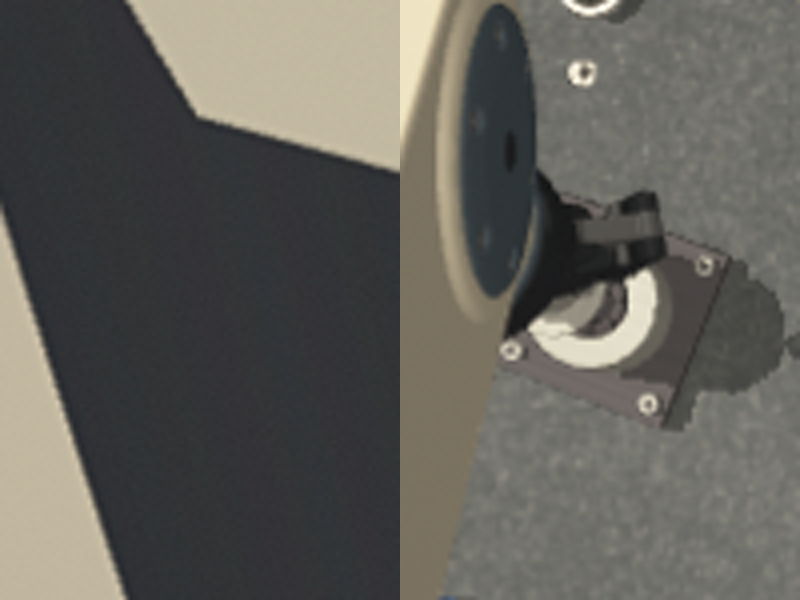

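The scene view is blocked by the arm. The top view shows the collar (crop about (575,310)) held over the socket mouth. I'll go down in guarded steps.

Run:
```python
from h import *
x,y=.558,-.0185
bot.servo_line([x,y,.150],velocity=.1)
z=.150
while z>.0935:
    z-=.006 if z>.116 else .002
    bot.servo_line([x,y,z],velocity=.06)
    o=get_obs();f=o["wrist_force"]
    print(round(z,4),np.round(o["position"],4),np.round(f,1),np.round(o["ft_torque"],2))
    if np.hypot(f[0],f[1])>12 or f[2]>45: break
print(o["time_s"],o["gripper_width"])
```

```text
0.144 [ 0.558  -0.0185  0.144 ] [ 0.3  0.3 -0.7] [-0.02 -0.03 -0.03]
0.138 [ 0.5577 -0.0185  0.1377] [-0.6 -0.  -1.2] [ 0.03  0.   -0.05]
0.132 [ 0.5577 -0.0185  0.1315] [ 0.4 -0.  -1.5] [-0.    0.06  0.03]
0.126 [ 0.5577 -0.0185  0.1255] [-0.1 -0.2 -1.7] [-0.   -0.03  0.02]
0.12 [ 0.5577 -0.0185  0.1196] [ 0.5  0.1 -1.4] [0.05 0.01 0.  ]
0.114 [ 0.5577 -0.0185  0.1136] [ 0.4  0.  -1.4] [ 0.04 -0.01 -0.02]
0.112 [ 0.558  -0.0185  0.1119] [ 0.2  0.2 -2.4] [ 0.02  0.01 -0.04]
0.11 [ 0.5579 -0.0185  0.1099] [-0.1 -0.6 -1.2] [ 0.   -0.05 -0.03]
0.108 [ 0.5579 -0.0184  0.1078] [-0.9  0.8 -1.9] [ 0.25 -0.01  0.05]
0.106 [ 0.558  -0.0183  0.1059] [-0.4  2.7 -1.4] [0.51 0.08 0.01]
0.104 [ 0.5581 -0.0184  0.1042] [-1.5  2.2  3.3] [0.48 0.26 0.03]
0.102 [ 0.5583 -0.0185  0.1024] [-1.1  2.2  5.4] [ 0.43  0.28 -0.01]
0.1 [ 0.5585 -0.0185  0.1006] [-1.   2.3  6.6] [0.39 0.36 0.06]
0.098 [ 0.5586 -0.0186  0.0988] [-2.1  2.5  8.7] [0.34 0.38 0.01]
0.096 [ 0.5587 -0.0186  0.0969] [-2.1  1.7 10.4] [ 0.34  0.48 -0.06]
0.094 [ 0.5588 -0.0186  0.0968] [-10.2   2.3  33.3] [ 0.39  1.6  -0.03]
0.092 [ 0.5589 -0.0186  0.0967] [-18.8   2.1  54.9] [0.48 2.91 0.01]
13.6583 0.025739232134400256
```

It has stopped hard at the home height, TCP z 0.0968. I'll relieve the load, release, retreat and look.

Run:
```python
from h import *
bot.servo_line([.5585,-.0185,.096],velocity=.06)
print(get_obs()["wrist_force"])
hand.move_gripper(.055)
bot.servo_line([.5585,-.0185,.25],velocity=.12)
bot.goto_joints([1.318,.353,1.633,0,1.155,-.002])
d=[vision.read_camera(n) for n in("scene","top")];s,t=[a["frame"][:,:,::-1] for a in d]
f=lambda i,u,v:cv2.resize(i[v:v+150,u:u+100],None,fx=4,fy=4,interpolation=cv2.INTER_CUBIC)
cv2.imwrite("pics/c3.png",np.hstack([f(s,165,200),f(t,190,165)]))
o=get_obs();print(o["time_s"],o["wrist_force"])
for h in(.068,.116):print([cv2.projectPoints(np.float64([[.558,-.0185,h]]),a["view"][:3,:3],a["view"][:3,3],a["intrinsics"],a["dist"])[0].ravel().round(1) for a in d])
```

```text
[-5.00198409  1.54067394 14.73056453]
18.4583 [0.54061414 0.61297305 0.38954981]
[array([210.3, 289.7]), array([236.3, 239.6])]
[array([206. , 266.1]), array([231.2, 237.3])]
```

View pics/c3.png

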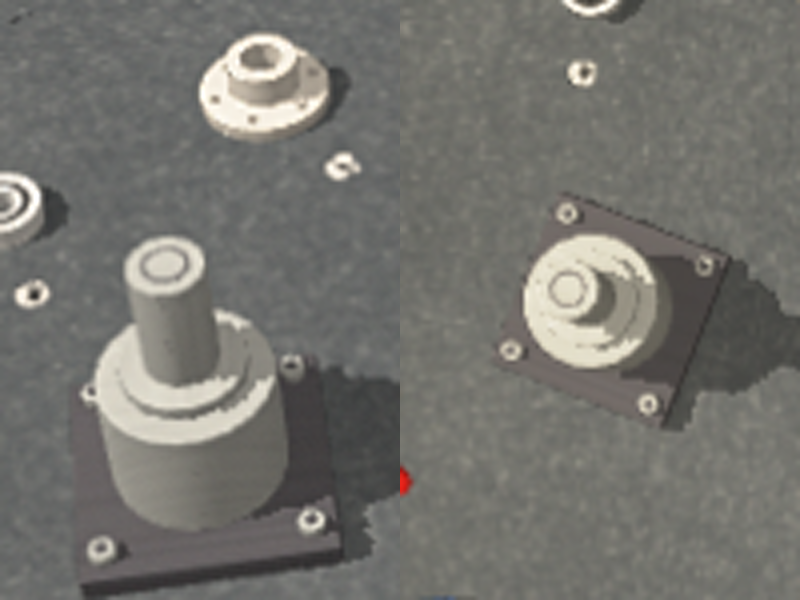

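The rest stands upright with its collar on the socket face. Its top is at scene (206.0,266.0), against (206.0,266.1) predicted for fully seated. In the top view it is at (232,237), against (231,237) predicted.

```bash
python3 -c "
from workcell import hand_in
print(hand_in())"
```

```text
the job is handed in; nothing more can be done
None
```

The work rest is wedged fully home in the socket, standing on its own, the pointed centre was left in the rack, and the job was handed in at about 18.5 s.

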